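Put the samples away after the practical

TASK

Clear the bench after the practical: stand the two amber vials upright in the small rack, one in each of its two bays, set the two metal tins in the wide low tray, one in each of its two bays, and lay the grey slide box flat in the long undivided tray, lid up. Set each thing down gently on the tray's floor, never dropping it or tipping it over, let go of everything, and leave the beaker and the tip box where they are.

Things in the scene. Friction and masses are not known exactly. Their poses are not given: they have to be found in the camera images.
- vial_a: Capped amber glass vial with black cap and paper label, a plain cylinder 28 mm in diameter and 65 mm tall, standing upright, about 45 g. Origin: centre of its underside, z up. Same as the other vial (either may take either bay).
- vial_b: Capped amber glass vial with black cap and paper label, a plain cylinder 28 mm in diameter and 65 mm tall, standing upright, about 45 g. Origin: centre of its underside, z up. Same as the other vial (either may take either bay).
- tin_a: Squat round bare-metal sample tin with lid, 48 mm in diameter (lid; the body below it 47 mm) and 40 mm tall, the lid being the top 14 mm with a small round paper label; standing upright, about 60 g. Origin: centre of its underside, z up. Same as the other tin (either may take either bay).
- tin_b: Squat round bare-metal sample tin with lid, 48 mm in diameter (lid; the body below it 47 mm) and 40 mm tall, the lid being the top 14 mm with a small round paper label; standing upright, about 60 g. Origin: centre of its underside, z up. Same as the other tin (either may take either bay).
- slide_box: Closed grey microscope-slide box with a white label on top, a rectangular block 36 mm (x) by 86 mm (y, its long axis) and 30 mm high (z up), lying flat, about 80 g. Origin: centre of its underside.
- vial_rack: Blue plastic like the other two, fixed to the bench. Origin: centre of its underside; y along its length, z up. The small, taller rack: 56 mm (x) by 108 mm (y) outside, 28 mm high, walls and floor 4 mm, a middle cross wall (4 mm, as high as the rim) making two square bays of 48 by 48 mm. Bay centres at y = +26 and -26 mm, x = 0; bay floor 4 mm above the origin, rim 28 mm.
- tin_tray: Blue plastic like the other two, fixed to the bench. Origin: centre of its underside; y along its length, z up. The wide low tray: 74 mm (x) by 144 mm (y) outside, 15 mm high, walls and floor 4 mm, a middle cross wall (4 mm, as high as the rim) making two square bays of 66 by 66 mm. Bay centres at y = +35 and -35 mm, x = 0; bay floor 4 mm above the origin, rim 15 mm.
- slide_tray: Blue plastic like the other two, fixed to the bench. Origin: centre of its underside; y along its length, z up. The low tray without a cross wall: 64 mm (x) by 114 mm (y, its long axis) outside, 14 mm high, walls and floor 4 mm thick, one bay of 56 by 106 mm. Bay centre at the origin's x, y; bay floor 4 mm above the origin, rim 14 mm.
- beaker: Bystander, to be left alone: empty glass beaker about 72 mm in diameter at the rim and 90 mm tall, standing loose at one side of the work. Origin: centre of its underside.
- tip_box: Bystander, to be left alone: white pipette-tip box with an orange top and red tips, 85 mm (x) by 124 mm (y) and 64 mm high, standing loose at one side of the work. Origin: centre of its underside.

How it is judged:
At the end, for the whole second after the job is handed in: Vials in the small rack and tins in the wide tray, one per bay, within 13 mm of the bay centre in x and y; slide box along the undivided tray within 14 mm and 0.35 rad; all level to 0.12 rad, undersides within 4 mm of the bay floor, released, at rest (under 0.03 m/s) (z of vial_a in the frame of vial_rack between 0 and 0.008 m and angle between each of vial_a, vial_b, tin_a, tin_b, slide_box's own z axis and vertical below 0.12 rad and linear speed of each of vial_a, vial_b, tin_a, tin_b, slide_box below 0.03 m/s and z of vial_b in the frame of vial_rack between 0 and 0.008 m and z of tin_a in the frame of tin_tray between 0 and 0.008 m and z of tin_b in the frame of tin_tray between 0 and 0.008 m and z of slide_box in the frame of slide_tray between 0 and 0.008 m and ((x of vial_a in the frame of vial_rack between -0.013 and 0.013 m and y of vial_a in the frame of vial_rack between 0.013 and 0.039 m and x of vial_b in the frame of vial_rack between -0.013 and 0.013 m and y of vial_b in the frame of vial_rack between -0.039 and -0.013 m) or (x of vial_a in the frame of vial_rack between -0.013 and 0.013 m and y of vial_a in the frame of vial_rack between -0.039 and -0.013 m and x of vial_b in the frame of vial_rack between -0.013 and 0.013 m and y of vial_b in the frame of vial_rack between 0.013 and 0.039 m)) and ((x of tin_a in the frame of tin_tray between -0.013 and 0.013 m and y of tin_a in the frame of tin_tray between 0.022 and 0.048 m and x of tin_b in the frame of tin_tray between -0.013 and 0.013 m and y of tin_b in the frame of tin_tray between -0.048 and -0.022 m) or (x of tin_a in the frame of tin_tray between -0.013 and 0.013 m and y of tin_a in the frame of tin_tray between -0.048 and -0.022 m and x of tin_b in the frame of tin_tray between -0.013 and 0.013 m and y of tin_b in the frame of tin_tray between 0.022 and 0.048 m)) and x of slide_box in the frame of slide_tray between -0.014 and 0.014 m and y of slide_box in the frame of slide_tray between -0.014 and 0.014 m and angle between the y axis of slide_box and the y axis of slide_tray, either way round below 0.35 rad); the robot touches nothing.
It fails at once if the beaker or the tip box is shoved more than 30 mm or tipped (distance of any of beaker, tip_box from where it was at the start of the episode above 0.03 m or angle between any of beaker, tip_box's own z axis and vertical above 0.5 rad).
It fails at once if a vial, tin or the slide box is tipped over (more than about 45 degrees) (angle between any of vial_a, vial_b, tin_a, tin_b, slide_box's own z axis and vertical above 0.8 rad).
It fails at once if a vial, tin or the slide box is dropped or thrown (faster than 0.7 m/s, about a 25 mm fall, with no finger on it) ((linear speed of vial_a above 0.7 m/s and not (contact force between vial_a and the fingers above 0.05 N)) or (linear speed of vial_b above 0.7 m/s and not (contact force between vial_b and the fingers above 0.05 N)) or (linear speed of tin_a above 0.7 m/s and not (contact force between tin_a and the fingers above 0.05 N)) or (linear speed of tin_b above 0.7 m/s and not (contact force between tin_b and the fingers above 0.05 N)) or (linear speed of slide_box above 0.7 m/s and not (contact force between slide_box and the fingers above 0.05 N))).
It also fails if it takes over 123 s, if anything falls off the work surface, if the arm or the gripper's body presses on something with over 40 N, if the wrist force passes 120 N, or if a joint passes its speed limit or range.

ROBOT

A 6-joint arm with a two-finger parallel gripper is mounted at the origin on the work surface. World frame = base frame: x ahead of the robot, y to its left, z up, the work surface at z = 0. Lengths are in m, angles in rad, forces in N, time in s.
With the tool pointing down it reaches from about 0.35 to 0.85 m from the base axis. Payload 8.1 kg.
Tool frame: the origin (TCP) lies at the very end of the fingers, on their centre line; the grasp point (between the pads) lies 19 mm behind it; z points along the fingers, y is the line along which they close (so a half turn about z gives the same grasp; the last joint's range is limited). The gripper opens to 93 mm and grips with 3 to 60 N. Pads are 15 mm wide; open, the fingers measure 128 mm over their backs; the gripper's body (75 mm by 188 mm) begins 65 mm behind the grasp point.
Start: joints at [-1.2, 0.13, 1.488, -0, 1.523, -0.085], TCP at [0.264, -0.539, 0.219] pointing down, gripper open.
Joint ranges: [-2.96, 2.96], [-0.89, 2.26], [0.02, 2.5], [-1.34, 4.48], [0, 2.73], [-2.66, 2.66]. Speed limits (rad/s): [2.39, 2.39, 2.79, 3.14, 3.14, 3.14].

INTERFACE

Orientations are given as a rotation vector (axis times angle).
In Python, from plant import monitor, eyes, ticket gives the robot as it stands.
- The arm moves only by the tool arm_command, never from a script. Its argument "deltas" is a list that holds one entry, the list of rows, each a list of 6 numbers: the shift along the world's x, y, z in cm, then the turn, a rotation vector about the world's x, y, z in degrees. In form: [[[tx, ty, tz, rx, ry, rz], ...]]. A call has 1 to 12 rows; each row shifts and turns the commanded pose from where the row before left it; what a row does not reach is not made up. A row lasts 1/12 s, in which the tool goes at most 41.7 mm and 7.16 degrees, less where a joint would pass 70% of its speed; a pose out of reach is approached as far as the arm can. A call is refused whole if a number of a shift passes 4.17 or a number of a turn 7.16, either way. A call with a gripper value outside its range is refused whole. "gripper" is the opening, from -1 (shut) to 1 (fully open), set as the call begins (left out, the last holds). The fingers move at their own pace and stop on an object; "squeeze" is the grip in N (left out, the last holds). Time passes only in rows, so rows that do not move let the fingers close. It gives the time, the measured TCP pose, the force, the opening and the grip force at its end, in the units of the state.
- monitor.read_state(): the state, without advancing time (a new reading comes with each control period).
- eyes.read_camera(name): name is "side" or "top" or "wrist"; returns the picture (420x560x3 uint8, blue, green, red); there is no depth.
- eyes.camera_model(name): a dict with "fx", "fy", "cx", "cy" (pixels), "rvec" (rotation vector, rad) and "tvec" (3), from world to camera coordinates, as OpenCV has them. Camera axes: x right, y down, z forward; pixel columns grow to the right and rows downward; lengths in m; the calibration is good to about 2 mm. A picture is of the moment at which its call begins: read the wrist's pose just before it. camera_model takes no time and is no camera call; for the wrist camera it gives the pose at the moment of the call.
- ticket.close_job(): hands the job in; it is judged then, once.
The state is a dict: "t": time; "q": joint angles; "dq": joint speeds; "joint_torque": joint torques, N m; "tool_pos": TCP position; "orientation": TCP orientation; "force": force on the tool from outside, world axes, zero at the start; "wrist_torque": the same for the moment, N m; "opening": finger opening in m; "gripper_force": force on a finger pad.
Only numpy, scipy, OpenCV 4.12 (cv2) and the standard library are available. Lean on these libraries where they do the work, as an engineer would, in place of code of your own. Each camera call takes 0.05 s, during which the arm holds its last target. There are 200 camera calls.

## Working session

There is one attempt and no reset: what is moved stays moved. The work goes in short steps, Python scripts to look and compute and a tool call to move; the robot and the scene stay as the last step left them, time stands still between calls to the robot, and variables do not carry over. Pictures are saved under pics/ and viewed, at most 17 in all, crops included, and the job is handed in when it is done.

Besides the shell and the picture viewer there is one more tool, called after ">>>" as name([rows], argument=value, ...), one row to a line, values as JSON. arm_command: Moves the arm, as the interface text tells. Its arguments: {"type":"object","properties":{"deltas":{"type":"array"},"gripper":{"type":"number"},"squeeze":{"type":"number"}},"required":["deltas"]}

```bash
mkdir -p pics
cat > h.py <<'E'
import numpy as np,cv2
from plant import monitor,eyes,ticket
def cam(n):
    m=eyes.camera_model(n);K=np.array([[m['fx'],0,m['cx']],[0,m['fy'],m['cy']],[0,0,1.]])
    R=cv2.Rodrigues(np.array(m['rvec'],float))[0];return K,R,np.array(m['tvec'],float)
def ray(c,uv):
    K,R,t=c;d=R.T@np.linalg.solve(K,[uv[0],uv[1],1.]);return -R.T@t,d
def plane(c,uv,z):
    o,d=ray(c,uv);return o+d*(z-o[2])/d[2]
def proj(c,p):
    K,R,t=c;q=K@(R@np.asarray(p,float)+t);return q[:2]/q[2]
def tri(c1,u1,c2,u2):
    A=[];b=[]
    for c,u in((c1,u1),(c2,u2)):
        o,d=ray(c,u);d/=np.linalg.norm(d);P=np.eye(3)-np.outer(d,d);A.append(P);b.append(P@o)
    return np.linalg.lstsq(np.vstack(A),np.hstack(b),rcond=None)[0]
E
python3 - <<'E'
from h import *
for n in('top','side'):
    im=eyes.read_camera(n);cv2.imwrite(f'pics/{n}0.png',im)
    K,R,t=cam(n);print(n,K[0,0],-R.T@t,R[2])
    np.save(n+'0.npy',im)
s=monitor.read_state();print(s)
E
```

```text
top 516.1598694611114 [0.34154507 0.01537401 1.39465333] [ 0.13503048 -0.00824088 -0.99080718]
side 460.69486735356867 [0.03842928 0.9279799  0.77928675] [ 0.38478508 -0.72323169 -0.57347743]
{'t': 0.1, 'q': array([-1.20042063e+00,  1.31063797e-01,  1.48918682e+00, -2.31594552e-05,
        1.52306280e+00, -8.54027012e-02]), 'dq': array([ 0.00012208, -0.00118672, -0.00173534, -0.00082543, -0.00218758,
       -0.00179601]), 'joint_torque': array([ 4.34002832e-04, -5.61341143e+01, -4.93094838e+01,  7.69649469e-02,
        2.91739544e-02, -6.86059593e-05]), 'tool_pos': array([ 0.26390986, -0.53823678,  0.21769641]), 'orientation': array([-3.05871165e+00, -7.09371903e-01,  4.19575263e-04]), 'force': array([-0.12204698,  0.44766304,  0.06115119]), 'wrist_torque': array([-0.00292312, -0.02068318, -0.03342509]), 'gripper_force': 0.0, 'opening': 0.09298952751320742}
```

View pics/top0.png

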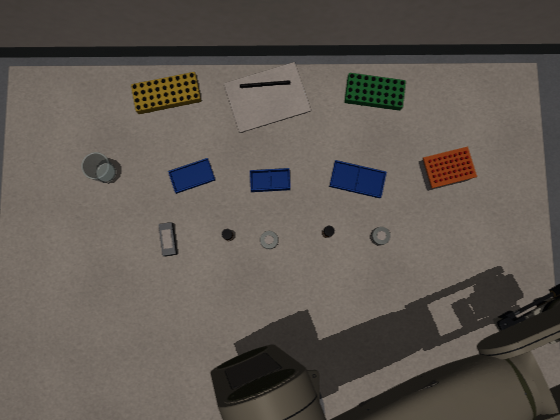

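View pics/side0.png

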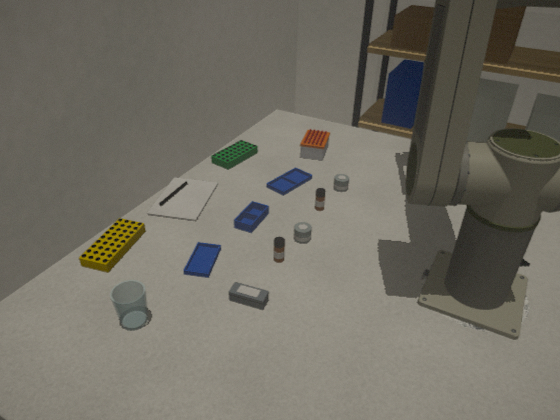

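The top view shows the slide tray at (192,176), rack at (270,180), tin tray at (358,179), slide box at (168,239), vials at (228,235) and (328,231), and tins at (269,240) and (381,236). The side view shows the same things, with no overlaps.

```bash
cat > m.py <<'E'
from h import *
T,S=cam('top'),cam('side');it,is_=np.load('top0.npy'),np.load('side0.npy')
def blobs(m,lo,hi,roi):
    x0,y0,x1,y1=roi;mm=np.zeros_like(m);mm[y0:y1,x0:x1]=m[y0:y1,x0:x1]
    cs=cv2.findContours(mm,cv2.RETR_EXTERNAL,cv2.CHAIN_APPROX_NONE)[0]
    return sorted([c for c in cs if lo<cv2.contourArea(c)<hi],key=lambda c:c[:,0,0].mean())
def blue(im):
    b,g,r=[im[...,i].astype(int) for i in range(3)];return ((b>r*1.7+10)*255).astype(np.uint8)
E
python3 - <<'E'
from m import *
for n,c,im,roi in(('top',T,it,(150,140,400,220)),('side',S,is_,(170,150,330,290))):
    for k in blobs(blue(im),100,5000,roi):
        r=cv2.minAreaRect(k);print(n,'rect',np.round(r[0],1),np.round(r[1],1),round(r[2],1))
        P=np.array([plane(c,p,.014)[:2] for p in k[:,0]],np.float32)
        q=cv2.minAreaRect(P*1000);print('   z14 world',np.round(q,1) if 0 else [np.round(a,1) for a in q])
a=cv2.resize(it[150:265,150:410],None,fx=3,fy=3,interpolation=cv2.INTER_CUBIC);cv2.imwrite('pics/tc.png',np.clip(a*1.5,0,255))
a=cv2.resize(is_[125:315,180:360],None,fx=3.1,fy=3.1,interpolation=cv2.INTER_CUBIC);cv2.imwrite('pics/sc.png',np.clip(a*1.3,0,255))
E
```

```text
top rect [191.3 175.3] [23.4 41.4] 71.6
   z14 world [array([625.9, 228. ]), array([ 65.1, 112.3]), np.float64(18.9)]
top rect [269.7 179.6] [21.6 39.5] 86.6
   z14 world [array([612.1,  14.7]), array([ 59.8, 107.5]), np.float64(2.9)]
top rect [357.4 178.7] [52.7 27.2] 12.8
   z14 world [array([ 612.4, -224.1]), array([142.8,  75.8]), np.float64(76.4)]
side rect [202.4 258.2] [23.3 38.5] 26.6
   z14 world [array([623.5, 233.3]), array([ 62.4, 120.8]), np.float64(18.6)]
side rect [253. 214.] [11.3 31.1] 45.0
   z14 world [array([613. ,  -2.7]), array([ 40.4, 108.6]), np.float64(1.6)]
side rect [288.2 181.1] [13.9 40.3] 66.3
   z14 world [array([ 610.7, -218.6]), array([130.6,  69. ]), np.float64(72.2)][ WARN:0@0.882] global loadsave.cpp:1063 imwrite_ Unsupported depth image for selected encoder is fallbacked to CV_8U.
```

View pics/tc.png

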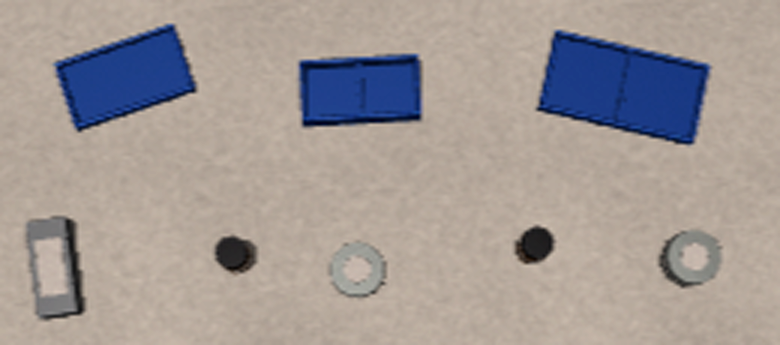

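View pics/sc.png

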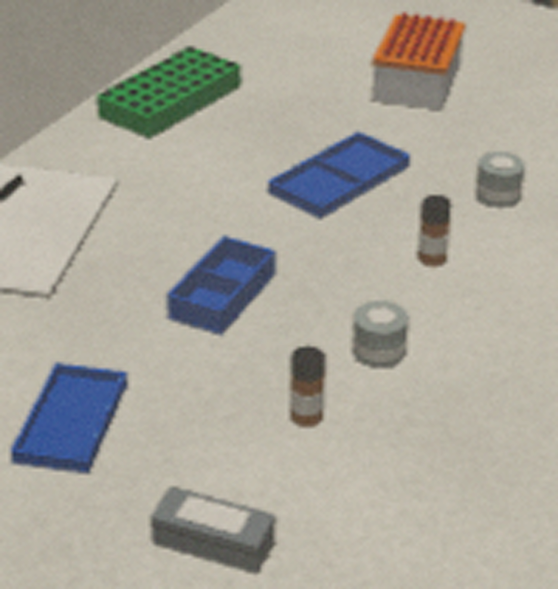

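The crops show clear edges: tin labels, caps, tray rims and the box label are all distinct in both views. I'll triangulate them.

Run:
```python
from m import *
# caps/dark (top), labels white in both
def gray(im):return im.max(2)
def show(n,k):
    M=cv2.moments(k);return np.array([M['m10']/M['m00'],M['m01']/M['m00']])
dk=((it.max(2)<32)*255).astype(np.uint8)
for k in blobs(dk,15,400,(215,220,345,245)):
    c,r=cv2.minEnclosingCircle(k);print('top dark',show(0,k),r)
dk=((is_.max(2)<50)*255).astype(np.uint8)
for k in blobs(dk,15,400,(270,180,330,265)): print('side dark',show(0,k),cv2.boundingRect(k))
# side cap-top centres (hand, crop/3.1), tin/label centres
off=lambda x,y,o,s:np.array([o[0]+(x+.5)/s-.5,o[1]+(y+.5)/s-.5])
t=lambda x,y:off(x,y,(150,150),3);s=lambda x,y:off(x,y,(180,125),3.1)
L={'vialL cap':((233,253),(308,354)),'vialR cap':((537,243),(435,202)),'tinL lab':((357,269),(382,316)),'tinR lab':((695,257),(502,162)),
'box label':((52,266),(213,513)),
'st c1':((56,63),(13,460)),'st c2':((174,26),(60,364)),'st c3':((195,90),(127,373)),'st c4':((78,130),(89,470)),
'rk c1':((301,61),(169,297)),'rk c2':((417,55),(227,238)),'rk c3':((420,118),(275,254)),'rk c4':((303,125),(222,312)),
'tt c1':((555,31),(269,186)),'tt c2':((708,66),(360,133)),'tt c3':((692,143),(409,157)),'tt c4':((539,108),(321,208))}
for k,(a,b) in L.items():
    p=tri(T,t(*a),S,s(*b));print(k,np.round(p*1000,1), np.round(proj(T,p)-t(*a),1))
for k in ((27,220),(70,217),(82,311),(38,319)): print('box top',np.round(plane(T,t(*k),.030)*1000,1))
for k,z in(('beaker',0),): pass
K,R,tt=cam('wrist');q=monitor.read_state();Rt=cv2.Rodrigues(q['orientation'])[0];o=-R.T@tt
print('wrist in tool',Rt.T@(o-q['tool_pos']),Rt.T@R.T,K[0,0])
```

```text
top dark [227.26034063 234.30900243] 5.410909652709961
top dark [328.32387707 230.86997636] 5.228016376495361
vialL cap [460.5 125.7  66.7] [-0.1 -0.2]
vialR cap [ 466.5 -136.    67.1] [-0.1 -0.2]
tinL lab [446.4  18.8  41.3] [0.1 0.3]
tinR lab [ 454.5 -277.4   42.1] [0.  0.1]
box label [452.8 287.4  31.8] [0.1 0.2]
st c1 [639.4 291.5   4.1] [0.4 0.7]
st c2 [671.6 183.3  13.7] [0.2 0.5]
st c3 [613.5 164.7  13.4] [-0.  -0.1]
st c4 [578.4 271.3   4.4] [0.1 0.3]
rk c1 [635.7  67.4  24.4] [0.2 0.5]
rk c2 [639.  -37.6  26.8] [0.3 0.7]
rk c3 [583.9 -38.4  25.8] [-0.1 -0.2]
rk c4 [578.3  66.5  27.6] [-0.1 -0.2]
tt c1 [ 664.7 -164.6    9.4] [0.2 0.5]
tt c2 [ 629.5 -302.4   14.6] [0.2 0.5]
tt c3 [ 560.5 -284.8   13.2] [-0. -0.]
tt c4 [ 593.5 -147.1   14.4] [0.  0.1]
box top [494.5 310.8  30. ]
box top [496.8 272.8  30. ]
box top [413.6 261.   30. ]
box top [407.  299.4  30. ]
wrist in tool [ 0.08143646  0.00045194 -0.16658148] [[-8.66425781e-04 -9.57451117e-01 -2.88594191e-01]
 [ 9.99999492e-01 -9.78033055e-04  2.42532602e-04]
 [-5.14467769e-04 -2.88593834e-01  9.57451479e-01]] 363.23925694723044
```

Triangulated heights agree with the text: caps 67, tins 42, box 32 and rims 14/27/14 mm. Next I move over the right-hand tin and refine with the wrist camera.

>>> arm_command([
  [[1.9,2.6,0,0,0,5],[1.9,2.6,0,0,0,5],[1.9,2.6,0,0,0,5],[1.9,2.6,0,0,0,5],[1.9,2.6,0,0,0,5],[1.9,2.6,0,0,0,5],[1.9,2.6,0,0,0,5],[1.9,2.6,0,0,0,5],[1.9,2.6,0,0,0,5],[1.9,2.6,0,0,0,5],[0,0,0,0,0,0],[0,0,0,0,0,0]],
], gripper=0.55, squeeze=15)

```text
t: 1.1
tool_pos: [0.4547, -0.2773, 0.2182]
orientation: [-2.471, -1.939, 0.0]
force: [-1.0, -1.5, 0.1]
opening: 0.0721
gripper_force: 0.0
```

```bash
cat >> h.py <<'E'
def st():
    s=monitor.read_state();R=cv2.Rodrigues(s['orientation'])[0];y=R[:,1]
    print('t %.2f tcp %s yaw %.1f zax %s open %.1f grip %.1f F %s q6 %.2f'%(s['t'],np.round(s['tool_pos']*1000,1),np.degrees(np.arctan2(y[1],y[0])),np.round(R[:,2],3),s['opening']*1000,s['gripper_force'],np.round(s['force'],1),s['q'][5]));return s
def wrist(name):
    c=cam('wrist');im=eyes.read_camera('wrist');cv2.imwrite('pics/'+name+'.png',im);np.savez(name+'.npz',im=im,K=c[0],R=c[1],t=c[2]);return c,im
E
python3 -c "
from h import *
st();c,im=wrist('w1')
for n,p in {'tin':(454.5,-277.4,40),'vial':(466,-136,65),'tray':(612,-225,15)}.items(): print(n,proj(c,np.array(p)/1000))"
```

```text
t 1.10 tcp [ 454.7 -277.3  218.2] yaw -13.7 zax [-0.001  0.    -1.   ] open 72.1 grip 0.0 F [-1.  -1.5  0.1] q6 -0.40
tin [276.58544494 191.81694168]
vial [248.05475538  27.32886087]
tray [421.55984524  96.86732726]
```

View pics/w1.png

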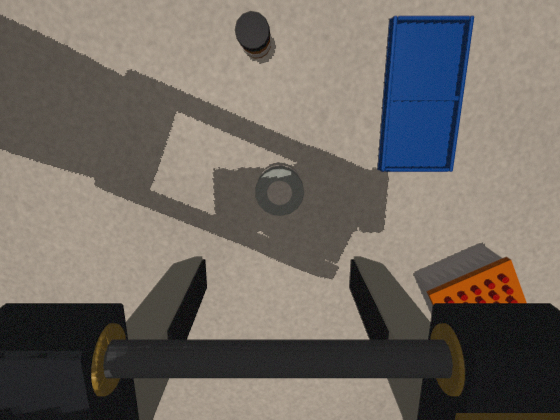

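The wrist view shows the tin lid at (279,190), the tin-tray rim corners at (391,17), (473,17), (453,171) and (380,171), and the vial cap at (252,29).

```bash
python3 -c "
from m import *
d=np.load('w1.npz');c=(d['K'],d['R'],d['t']);im=d['im']
for k in blobs(blue(im),1500,50000,(340,0,520,230)):
    P=np.array([plane(c,p,.015)[:2]*1000 for p in k[:,0]],np.float32);print(cv2.minAreaRect(P))
print('tin',plane(c,(279,190),.04)*1000,'lab',plane(c,(279.5,190.5),.04)*1000)
g=im[150:225,245:315];g=cv2.medianBlur(cv2.cvtColor(g,cv2.COLOR_BGR2GRAY),3)
h=cv2.HoughCircles(g,cv2.HOUGH_GRADIENT,1,20,param1=60,param2=12,minRadius=8,maxRadius=30);print(h+np.array([245,150,0]) if h is not None else 0)
print('vial',plane(c,(252,29),.065)*1000)
for z in(.04,): print([np.round(plane(c,u,z)*1000,1) for u in((255,190),(303,190),(279,166),(279,214))])
"
```

```text
((612.9301147460938, -226.34271240234375), (142.6520538330078, 76.85183715820312), 76.21882629394531)
tin [ 457.21152742 -276.20181501   40.        ] lab [ 457.56553284 -276.8010718    40.        ]
[[[278.5        190.5         24.60000038]]]
vial [ 468.73842846 -137.91083538   65.        ]
[array([ 434.6, -270.6,   40. ]), array([ 479.9, -281.8,   40. ]), array([ 462.8, -253.5,   40. ]), array([ 451.4, -299.9,   40. ])]
```

>>> arm_command([
  [[0.2,0.1,-4,0,0,0],[0,0,-4,0,0,0],[0,0,-4,0,0,0],[0,0,-4,0,0,0],[0,0,-2.4,0,0,0],[0,0,-1.5,0,0,0],[0,0,-0.5,0,0,0],[0,0,0,0,0,0],[0,0,0,0,0,0]],
])

```text
t: 1.9
tool_pos: [0.4562, -0.2789, 0.0154]
orientation: [2.475, 1.934, 0.0]
force: [0.6, -1.2, 1.0]
opening: 0.0725
gripper_force: 0.0
```

>>> arm_command([
  [[0,0,0,0,0,0],[0,0,0,0,0,0],[0,0,0,0,0,0],[0,0,0,0,0,0],[0,0,0,0,0,0],[0,0,0,0,0,0]],
], gripper=-0.2, squeeze=15)

```text
t: 2.4
tool_pos: [0.4567, -0.2781, 0.0155]
orientation: [2.472, 1.936, 0.0]
force: [-1.0, -0.1, 5.2]
opening: 0.0476
gripper_force: 15.0
```

>>> arm_command([
  [[0,0,1,0,0,0],[0,0,2,0,0,0],[0,0,2,0,0,0],[2,0.2,0,0,0,0],[3,0.3,0,0,0,0],[3,0.4,0,0,0,0],[3,0.4,0,0,0,0],[2.7,0.3,0,0,0,0],[1,0.1,0,0,0,0],[0,0,-1.5,0,0,0],[0,0,0,0,0,0],[0,0,0,0,0,0]],
])

```text
t: 3.4
tool_pos: [0.6006, -0.26, 0.0472]
orientation: [-2.47, -1.934, 0.003]
force: [-1.0, 0.3, -0.7]
opening: 0.0478
gripper_force: 15.0
```

```bash
python3 -c "
from m import *
st();c,im=wrist('w2')
for k in blobs(blue(im),500,50000,(150,0,520,330)):
    P=np.array([plane(c,p,.015)[:2]*1000 for p in k[:,0]],np.float32);print(cv2.minAreaRect(P))
"
```

```text
t 3.40 tcp [ 600.6 -260.    47.2] yaw -13.9 zax [-0.004  0.002 -1.   ] open 47.8 grip 15.0 F [-1.   0.3 -0.7] q6 -0.24
((617.752197265625, -214.08941650390625), (118.20952606201172, 73.26244354248047), 76.32453155517578)
```

View pics/w2.png

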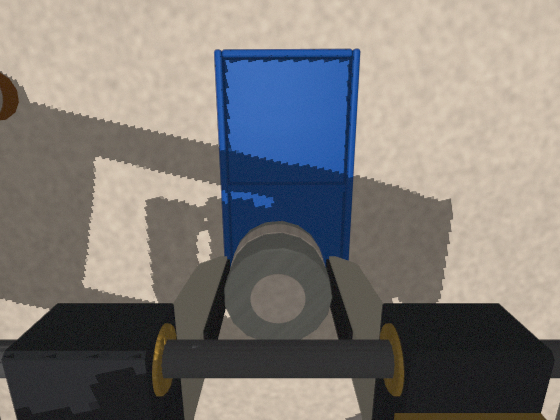

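The tin is held level over the near bay, with the tray rim from (216,50) to (358,50). It needs about 4 mm more in x.

>>> arm_command([
  [[0.4,0,0,0,0,0],[0,0,-1,0,0,0],[0,0,-0.8,0,0,0],[0,0,-0.4,0,0,0],[0,0,-0.2,0,0,0],[0,0,0,0,0,0],[0,0,0,0,0,0]],
])

```text
t: 4.03
tool_pos: [0.6069, -0.2607, 0.0254]
orientation: [-2.473, -1.936, 0.0]
force: [0.3, 0.1, 0.5]
opening: 0.0477
gripper_force: 15.0
```

>>> arm_command([
  [[0,0,-0.3,0,0,0],[0,0,-0.2,0,0,0],[0,0,0,0,0,0],[0,0,0,0,0,0],[0,0,0,0,0,0]],
])

```text
t: 4.45
tool_pos: [0.6072, -0.2608, 0.0207]
orientation: [2.474, 1.937, 0.0]
force: [0.2, 0.3, -0.7]
opening: 0.0477
gripper_force: 15.0
```

>>> arm_command([
  [[0,0,-0.1,0,0,0],[0,0,-0.1,0,0,0],[0,0,0,0,0,0],[0,0,0,0,0,0]],
])

```text
t: 4.78
tool_pos: [0.6074, -0.2609, 0.0195]
orientation: [2.473, 1.936, 0.0]
force: [-2.3, 2.0, 5.2]
opening: 0.0479
gripper_force: 15.0
```

>>> arm_command([
  [[0,0,0,0,0,0],[0,0,0,0,0,0],[0,0,0,0,0,0],[0,0,0.5,0,0,0],[0,0,2,0,0,0],[0,0,4,0,0,0],[0,0,4,0,0,0],[0,0,4,0,0,0],[0,0,2,0,0,0],[0,0,0,0,0,0]],
], gripper=0.4)

```text
t: 5.62
tool_pos: [0.6105, -0.2624, 0.1922]
orientation: [2.465, 1.93, 0.008]
force: [1.1, -0.2, 0.8]
opening: 0.0651
gripper_force: 0.0
```

>>> arm_command([
  [[-2,1.8,0,0,0,3.2],[-2.4,2.1,0,0,0,3.2],[-2.4,2.1,0,0,0,3.2],[-2.4,2.1,0,0,0,3.2],[-2.4,2.1,0,0,0,3.2],[-2.2,2.1,0,0,0,0],[0,0,0,0,0,0],[0,0,0,0,0,0]],
])

```text
t: 6.28
tool_pos: [0.4682, -0.1368, 0.1832]
orientation: [-2.179, -2.263, 0.0]
force: [0.1, -0.5, 0.8]
opening: 0.0648
gripper_force: 0.0
```

```bash
python3 -c "
from m import *
st();c,im=wrist('w3')
for n,p in {'tin':(446,18.8,40),'vial':(468,-138,65),'rack':(609,14,28)}.items(): print(n,proj(c,np.array(p)/1000))"
```

```text
t 6.28 tcp [ 468.2 -136.8  183.2] yaw 2.2 zax [-0.  0. -1.] open 64.8 grip 0.0 F [ 0.1 -0.5  0.8] q6 -0.43
tin [2.54717716e+02 2.11699225e-01]
vial [276.26220713 209.59575689]
rack [460.10282281  19.7574919 ]
```

View pics/w3.png

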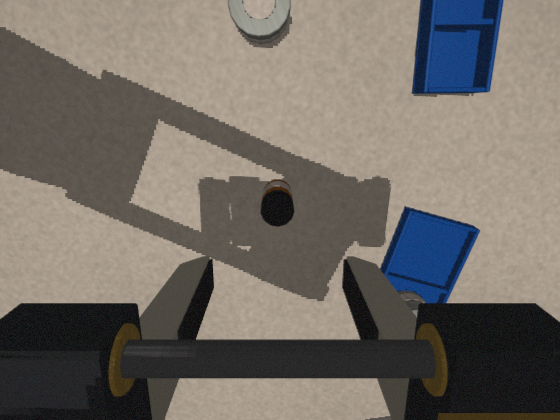

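The cap is centred at (277,209), matching the prediction of (276,210) to within a millimetre, so I can grasp it.

>>> arm_command([
  [[0,-0.1,-4,0,0,0],[0,0,-4,0,0,0],[0,0,-4,0,0,0],[0,0,-2,0,0,0],[0,0,-0.9,0,0,0],[0,0,0,0,0,0],[0,0,0,0,0,0]],
])

```text
t: 6.92
tool_pos: [0.47, -0.1394, 0.0354]
orientation: [2.18, 2.261, 0.0]
force: [0.4, 0.3, -0.9]
opening: 0.0651
gripper_force: 0.0
```

>>> arm_command([
  [[0,0,0,0,0,0],[0,0,0,0,0,0],[0,0,0,0,0,0],[0,0,0,0,0,0],[0,0,0,0,0,0],[0,0,0,0,0,0],[0,0,0,0,0,0]],
], gripper=-0.7)

```text
t: 7.5
tool_pos: [0.4692, -0.1388, 0.035]
orientation: [2.18, 2.262, 0.0]
force: [-1.0, 0.5, 2.7]
opening: 0.0279
gripper_force: 15.0
```

```bash
python3 -c "
from m import *
st()
d=np.load('w3.npz');c=(d['K'],d['R'],d['t']);im=d['im']
for k in blobs(blue(im),1500,50000,(400,0,520,120)):
    P=np.array([plane(c,p,.028)[:2]*1000 for p in k[:,0]],np.float32);print(cv2.minAreaRect(P),cv2.boundingRect(k))
print('rack -y end corners',[np.round(plane(c,u,.028)*1000,1) for u in((414,93),(490,91))])
"
```

```text
t 7.50 tcp [ 469.2 -138.8   35. ] yaw 2.1 zax [ 0. -0. -1.] open 27.9 grip 15.0 F [-1.   0.5  2.7] q6 -0.43
((609.3327026367188, -6.418521881103516), (64.32845306396484, 69.31005096435547), 2.6607720851898193) (413, 0, 90, 94)
rack -y end corners [array([580.3, -42.5,  28. ]), array([643.9, -38.5,  28. ])]
```

>>> arm_command([
  [[0,0,1,0,0,0],[0,0,2.5,0,0,0],[0,0,2.5,0,0,0],[1.5,1.3,0,0,0,0],[2.4,2.2,0,0,0,0],[2.4,2.2,0,0,0,0],[2.4,2.2,0,0,0,0],[2.4,2.2,0,0,0,0],[2,1.7,0,0,0,0],[1,0.8,0,0,0,0],[0,0,0,0,0,0],[0,0,0,0,0,0]],
])

```text
t: 8.5
tool_pos: [0.6101, -0.0124, 0.0947]
orientation: [-2.178, -2.263, 0.001]
force: [-0.8, -0.7, -0.6]
opening: 0.0279
gripper_force: 15.0
```

```bash
python3 -c "
from m import *
st();c,im=wrist('w4')
"
```

```text
t 8.50 tcp [610.1 -12.4  94.7] yaw 2.2 zax [-0.001 -0.    -1.   ] open 27.9 grip 15.0 F [-0.8 -0.7 -0.6] q6 -0.14
```

View pics/w4.png

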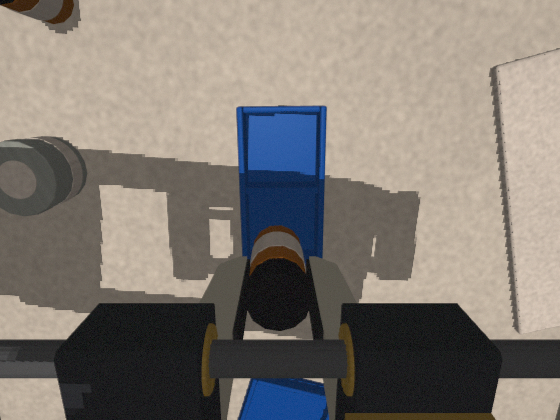

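The vial is over the near bay. The rack rim's far corners are at (238,107) and (326,107), and the middle wall is at v≈182.

```bash
python3 -c "
from m import *
d=np.load('w4.npz');c=(d['K'],d['R'],d['t'])
for u in((238,107),(326,107),(282,182)):print(np.round(plane(c,u,.028)*1000,1))"
```

```text
[583.5  66.   28. ]
[637.7  68.   28. ]
[612.5  20.1  28. ]
```

>>> arm_command([
  [[0,0,-1.5,0,0,0],[0,0,-1.5,0,0,0],[0,0,-1,0,0,0],[0,0,0,0,0,0],[0,0,0,0,0,0]],
])

```text
t: 8.97
tool_pos: [0.609, -0.0133, 0.0541]
orientation: [-2.18, -2.26, 0.002]
force: [0.1, -0.3, -0.1]
opening: 0.0278
gripper_force: 15.0
```

>>> arm_command([
  [[0.2,0,-0.7,0,0,0],[0,0,-0.4,0,0,0],[0,0,-0.2,0,0,0],[0,0,-0.1,0,0,0],[0,0,-0.1,0,0,0],[0,0,-0.1,0,0,0],[0,0,0,0,0,0],[0,0,0,0,0,0],[0,0,0,0,0,0]],
])

```text
t: 9.72
tool_pos: [0.6123, -0.0127, 0.039]
orientation: [2.18, 2.262, 0.0]
force: [-1.2, 0.3, 1.8]
opening: 0.0276
gripper_force: 15.0
```

>>> arm_command([
  [[0,0,-0.05,0,0,0],[0,0,0,0,0,0],[0,0,0,0,0,0],[0,0,0.3,0,0,0],[0,0,1,0,0,0],[0,0,3,0,0,0],[0,0,4,0,0,0],[0,0,4,0,0,0],[0,0,2,0,0,0],[0,0,0,0,0,0]],
], gripper=0.1)

```text
t: 10.55
tool_pos: [0.616, -0.0131, 0.1899]
orientation: [2.173, 2.255, 0.012]
force: [-0.0, -0.6, 0.6]
opening: 0.0511
gripper_force: 0.0
```

>>> arm_command([
  [[-2,0.3,0,0,0,-3.2],[-3.4,0.7,0,0,0,-3.2],[-3.4,0.7,0,0,0,-3.2],[-3.4,0.7,0,0,0,-3.2],[-2.8,0.6,0,0,0,-3.2],[-1.5,0.2,0,0,0,0],[0,0,0,0,0,0],[0,0,0,0,0,0]],
], gripper=0.55)

```text
t: 11.22
tool_pos: [0.4472, 0.0193, 0.1816]
orientation: [2.472, 1.937, 0.002]
force: [0.5, -0.8, 0.6]
opening: 0.0721
gripper_force: 0.0
```

```bash
python3 -c "
from m import *
st();c,im=wrist('w5')
p=proj(c,(.4464,.0188,.04));print(p);x,y=p.astype(int)
g=cv2.medianBlur(cv2.cvtColor(im,cv2.COLOR_BGR2GRAY),3)[y-50:y+50,x-50:x+50]
h=cv2.HoughCircles(g,cv2.HOUGH_GRADIENT,1,40,param1=60,param2=12,minRadius=18,maxRadius=38)
for a in h[0]: u=a[:2]+[x-50,y-50];print(u,a[2],np.round(plane(c,u,.04)*1000,1))
im=im.copy();cv2.circle(im,tuple(np.int32(np.round(u))),int(a[2]),(0,0,255),1);cv2.imwrite('pics/w5a.png',im)
"
```

```text
t 11.22 tcp [447.2  19.3 181.6] yaw -13.8 zax [ 0.002 -0.    -1.   ] open 72.1 grip 0.0 F [ 0.5 -0.8  0.6] q6 0.17
[275.46670074 202.04101015]
[278.5 200.5] 27.4 [449.3  19.5  40. ]
```

View pics/w5a.png

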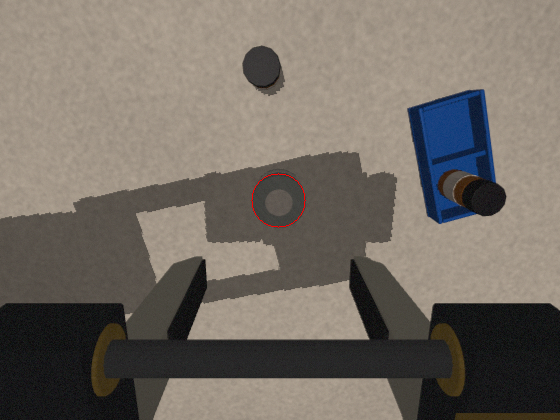

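The first vial is standing in the near bay of the rack. The circle fits the tin at (278.5,200.5), which is (449,19). Grasping it.

>>> arm_command([
  [[0.2,0,-4,0,0,0],[0,0,-4,0,0,0],[0,0,-4,0,0,0],[0,0,-2.6,0,0,0],[0,0,-1.5,0,0,0],[0,0,-0.5,0,0,0],[0,0,0,0,0,0],[0,0,0,0,0,0]],
])

```text
t: 11.93
tool_pos: [0.4502, 0.0191, 0.0158]
orientation: [2.473, 1.936, 0.001]
force: [0.7, -0.8, 0.5]
opening: 0.072
gripper_force: 0.0
```

>>> arm_command([
  [[0,0,0,0,0,0],[0,0,0,0,0,0],[0,0,0,0,0,0],[0,0,0,0,0,0],[0,0,0,0,0,0],[0,0,0,0,0,0]],
], gripper=-0.2)

```text
t: 12.43
tool_pos: [0.4498, 0.0193, 0.0159]
orientation: [2.473, 1.936, 0.002]
force: [-1.0, 0.1, 6.1]
opening: 0.0474
gripper_force: 15.0
```

>>> arm_command([
  [[0,0,1,0,0,0],[0,0,2.5,0,0,0],[0,0,2,0,0,0],[1.4,-1.7,0,0,0,0],[2.4,-3,0,0,0,0],[2.4,-3,0,0,0,0],[2.4,-3,0,0,0,0],[2.4,-3,0,0,0,0],[2.4,-3,0,0,0,0],[2.4,-3,0,0,0,0],[1.4,-1.5,0,0,0,0],[0,0,0,0,0,0]],
])

```text
t: 13.43
tool_pos: [0.6231, -0.1966, 0.0706]
orientation: [2.475, 1.932, 0.001]
force: [0.8, 0.3, -1.3]
opening: 0.0478
gripper_force: 15.0
```

>>> arm_command([
  [[0,0,0,0,0,0],[0,0,0,0,0,0]],
])

```text
t: 13.6
tool_pos: [0.6204, -0.192, 0.0698]
orientation: [-2.473, -1.936, 0.001]
force: [0.4, 0.0, -0.9]
opening: 0.0478
gripper_force: 15.0
```

```bash
python3 -c "
from m import *
st();c,im=wrist('w6')
b=blobs(blue(im),800,50000,(150,100,420,300))
for k in b:
    P=np.array([plane(c,p,.015)[:2]*1000 for p in k[:,0]],np.float32);print([np.round(a,1) for a in cv2.minAreaRect(P)],cv2.boundingRect(k))
"
```

```text
t 13.60 tcp [ 620.4 -192.    69.8] yaw -13.9 zax [-0.001  0.001 -1.   ] open 47.8 grip 15.0 F [ 0.4  0.  -0.9] q6 -0.14
[array([ 624.8, -184.4]), array([61.9, 73.3]), np.float64(76.1)] (222, 175, 118, 93)
```

View pics/w6.png

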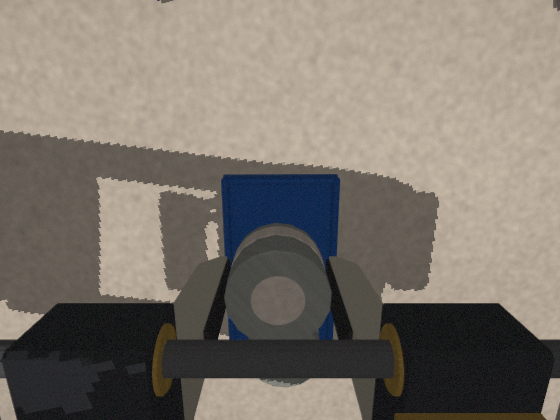

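The tin is held over the far bay, with the tray end at v≈176. It needs a nudge of about 2 mm.

>>> arm_command([
  [[0.2,0.1,-1,0,0,0],[0,0,-1.5,0,0,0],[0,0,-1,0,0,0],[0,0,-0.6,0,0,0],[0,0,-0.3,0,0,0],[0,0,-0.2,0,0,0],[0,0,0,0,0,0],[0,0,0,0,0,0]],
])

```text
t: 14.32
tool_pos: [0.6234, -0.1919, 0.0245]
orientation: [2.473, 1.936, 0.0]
force: [-0.2, -0.4, -0.5]
opening: 0.0473
gripper_force: 15.0
```

>>> arm_command([
  [[0,0,-0.2,0,0,0],[0,0,-0.1,0,0,0],[0,0,0,0,0,0],[0,0,0,0,0,0],[0,0,0,0,0,0]],
])

```text
t: 14.73
tool_pos: [0.6232, -0.1918, 0.0213]
orientation: [2.474, 1.936, 0.0]
force: [0.3, -0.5, -0.5]
opening: 0.0477
gripper_force: 15.0
```

>>> arm_command([
  [[0,0,-0.1,0,0,0],[0,0,-0.1,0,0,0],[0,0,0,0,0,0],[0,0,0,0,0,0]],
])

```text
t: 15.07
tool_pos: [0.6234, -0.1919, 0.02]
orientation: [2.473, 1.936, 0.0]
force: [-2.9, 0.5, 6.6]
opening: 0.0479
gripper_force: 15.0
```

>>> arm_command([
  [[0,0,0,0,0,0],[0,0,0,0,0,0],[0,0,0,0,0,0],[0,0,0.5,0,0,0],[0,0,2,0,0,0],[0,0,4,0,0,0],[0,0,4,0,0,0],[0,0,4,0,0,0],[0,0,1.5,0,0,0],[0,0,0,0,0,0],[0,0,0,0,0,0]],
], gripper=0.4)

```text
t: 15.98
tool_pos: [0.624, -0.1921, 0.181]
orientation: [2.471, 1.935, 0.003]
force: [-0.9, 0.1, -0.2]
opening: 0.0653
gripper_force: 0.0
```

>>> arm_command([
  [[-1,1.9,0,0,0,1.6],[-1.7,3.3,0,0,0,1.6],[-1.7,3.3,0,0,0,1.6],[-1.7,3.3,0,0,0,1.6],[-1.7,3.3,0,0,0,1.6],[-1.7,3.3,0,0,0,1.6],[-1.7,3.3,0,0,0,1.6],[-1.7,3.3,0,0,0,1.6],[-1.7,3.3,0,0,0,1.6],[-1.4,3.3,0,0,0,1.6],[0,0,0,0,0,0],[0,0,0,0,0,0]],
])

```text
t: 16.98
tool_pos: [0.4612, 0.1256, 0.1771]
orientation: [-2.175, -2.265, 0.004]
force: [-0.3, -0.7, 0.1]
opening: 0.065
gripper_force: 0.0
```

```bash
python3 -c "
from m import *
st();c,im=wrist('w7')
p=proj(c,(.4605,.1257,.065));print(p);x,y=p.astype(int)
for thr in(30,40):
  for k in blobs(((im.max(2)<thr)*255).astype(np.uint8),150,3000,(x-40,y-40,x+40,y+40)):
    (u,v),r=cv2.minEnclosingCircle(k);M=cv2.fitEllipse(k);print(thr,u,v,r,M,np.round(plane(c,(u,v),.065)*1000,1))
T0=eyes.read_camera('top');np.save('top1.npy',T0)
"
```

```text
t 16.98 tcp [461.2 125.6 177.1] yaw 2.3 zax [-0.003 -0.001 -1.   ] open 65.0 grip 0.0 F [-0.3 -0.7  0.1] q6 0.12
[276.00720007 210.01312655]
30 278.5 206.86111450195312 18.20090675354004 ((278.622802734375, 206.86756896972656), (32.62748718261719, 35.539764404296875), 1.6799614429473877) [462.4 128.4  65. ]
40 278.7173767089844 206.8478240966797 18.35454559326172 ((278.65533447265625, 206.92176818847656), (33.13200759887695, 36.201412200927734), 3.2562453746795654) [462.6 128.4  65. ]
```

View pics/w7.png

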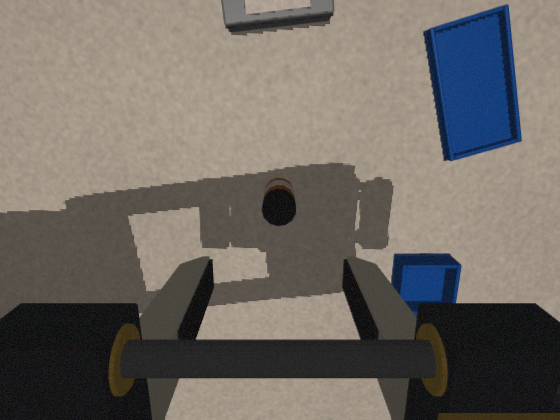

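The cap is at (278.5,207). The slide tray rim corners are (425,31), (507,6), (521,140) and (447,160). Grasping the vial.

>>> arm_command([
  [[0.1,0.2,-4,0,0,0],[0,0,-4,0,0,0],[0,0,-3.5,0,0,0],[0,0,-2,0,0,0],[0,0,-0.7,0,0,0],[0,0,0,0,0,0],[0,0,0,0,0,0]],
])

```text
t: 17.67
tool_pos: [0.4648, 0.1255, 0.0377]
orientation: [2.182, 2.26, -0.0]
force: [0.2, 0.2, -0.0]
opening: 0.0649
gripper_force: 0.0
```

>>> arm_command([
  [[0,0,0,0,0,0],[0,0,0,0,0,0],[0,0,0,0,0,0],[0,0,0,0,0,0],[0,0,0,0,0,0],[0,0,0,0,0,0],[0,0,0,0,0,0]],
], gripper=-0.7)

```text
t: 18.25
tool_pos: [0.4642, 0.1263, 0.0374]
orientation: [2.18, 2.262, 0.0]
force: [-1.3, -0.6, 3.0]
opening: 0.028
gripper_force: 14.9
```

```bash
python3 -c "
from m import *
st();d=np.load('w7.npz');c=(d['K'],d['R'],d['t']);im=d['im']
for k in blobs(blue(im),1500,50000,(400,0,540,200)):
    P=np.array([plane(c,p,.014)[:2]*1000 for p in k[:,0]],np.float32);print([np.round(a,1) for a in cv2.minAreaRect(P)])
print([np.round(plane(c,u,.014)*1000,1) for u in((425,31),(507,6),(521,140),(447,160))])"
```

```text
t 18.25 tcp [464.2 126.3  37.4] yaw 2.1 zax [ 0.  0. -1.] open 28.0 grip 14.9 F [-1.3 -0.6  3. ] q6 0.12
[array([626.3, 226.8]), array([ 68.3, 112.9]), np.float64(18.7)]
[array([577.2, 268.9,  14. ]), array([640.4, 289.6,  14. ]), array([676.5, 184.6,  14. ]), array([613.8, 164.3,  14. ])]
```

>>> arm_command([
  [[0,0,1,0,0,0],[0,0,2.5,0,0,0],[0,0,2.5,0,0,0],[1.6,-0.9,0,0,0,0],[3,-1.8,0,0,0,0],[3,-1.8,0,0,0,0],[3,-1.8,0,0,0,0],[2.5,-1.6,0,0,0,0],[1.5,-0.9,0,0,0,0],[0,0,0,0,0,0],[0,0,0,0,0,0],[0,0,0,0,0,0]],
])

```text
t: 19.25
tool_pos: [0.6094, 0.0387, 0.0971]
orientation: [-2.179, -2.262, 0.001]
force: [-0.1, 0.2, -0.5]
opening: 0.0276
gripper_force: 14.9
```

```bash
python3 -c "
from m import *
st();c,im=wrist('w8')"
```

```text
t 19.25 tcp [609.4  38.7  97.1] yaw 2.1 zax [-0.001  0.    -1.   ] open 27.6 grip 14.9 F [-0.1  0.2 -0.5] q6 -0.06
```

View pics/w8.png

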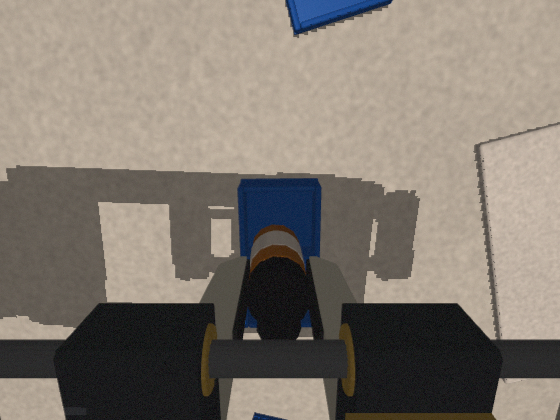

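The vial is centred over the far bay; the rack rim spans u 238–321 at v 179. Lowering.

>>> arm_command([
  [[0.1,0,-1.5,0,0,0],[0,0,-1.5,0,0,0],[0,0,-1,0,0,0],[0,0,-0.6,0,0,0],[0,0,-0.4,0,0,0],[0,0,-0.2,0,0,0],[0,0,0,0,0,0],[0,0,0,0,0,0]],
])

```text
t: 19.97
tool_pos: [0.6115, 0.0383, 0.0458]
orientation: [2.18, 2.262, 0.001]
force: [0.1, 0.3, 0.3]
opening: 0.0281
gripper_force: 14.9
```

>>> arm_command([
  [[0,0,-0.2,0,0,0],[0,0,0,0,0,0],[0,0,0,0,0,0],[0,0,0,0,0,0]],
])

```text
t: 20.3
tool_pos: [0.6113, 0.0382, 0.0434]
orientation: [2.18, 2.262, 0.0]
force: [-0.1, -0.4, -0.2]
opening: 0.0284
gripper_force: 14.9
```

>>> arm_command([
  [[0,0,-0.1,0,0,0],[0,0,-0.1,0,0,0],[0,0,0,0,0,0],[0,0,0,0,0,0]],
])

```text
t: 20.63
tool_pos: [0.6111, 0.0382, 0.0413]
orientation: [-2.18, -2.262, 0.0]
force: [-1.7, -0.8, 2.9]
opening: 0.0283
gripper_force: 14.9
```

>>> arm_command([
  [[0,0,0,0,0,0],[0,0,0,0,0,0],[0,0,0,0,0,0],[0,0,0.3,0,0,0],[0,0,1,0,0,0],[0,0,3,0,0,0],[0,0,4,0,0,0],[0,0,4,0,0,0],[0,0,2,0,0,0],[0,0,0,0,0,0],[0,0,0,0,0,0]],
], gripper=0.1)

```text
t: 21.55
tool_pos: [0.6127, 0.0382, 0.1873]
orientation: [2.177, 2.259, 0.005]
force: [-0.4, -0.7, -0.6]
opening: 0.0507
gripper_force: 0.0
```

>>> arm_command([
  [[-1.3,2,0,0,0,7],[-1.3,2,0,0,0,7],[-1.3,2,0,0,0,7],[-1.3,2,0,0,0,7],[-1.3,2,0,0,0,7],[-1.3,2,0,0,0,7],[-1.3,2,0,0,0,7],[-1.3,2,0,0,0,7],[-1.3,2,0,0,0,7],[-1.3,2,0,0,0,7],[-1.3,2,0,0,0,7],[-1.3,2,0,0,0,7]],
], gripper=0.4)

```text
t: 22.55
tool_pos: [0.4533, 0.2786, 0.1823]
orientation: [-0.097, -3.137, 0.002]
force: [-0.3, -0.0, -0.3]
opening: 0.0653
gripper_force: 0.0
```

>>> arm_command([
  [[0,0.5,0,0,0,6],[0,0.3,0,0,0,6],[0,0,0,0,0,0],[0,0,0,0,0,0],[0,0,0,0,0,0]],
])

```text
t: 22.97
tool_pos: [0.4547, 0.2857, 0.1832]
orientation: [0.216, -3.133, 0.001]
force: [-0.4, -0.1, 0.3]
opening: 0.0651
gripper_force: 0.0
```

```bash
python3 -c "
from m import *
st();c,im=wrist('w9')
print([np.round(proj(c,np.array(p)/1000),1) for p in((494.5,310.8,30),(496.8,272.8,30),(413.6,261,30),(407,299.4,30),(453,286,30))])"
```

```text
t 22.97 tcp [454.7 285.7 183.2] yaw 97.9 zax [-0.001 -0.001 -1.   ] open 65.1 grip 0.0 F [-0.4 -0.1  0.3] q6 -1.24
[array([298.8, 241.2]), array([258.4, 238.3]), array([256.5, 147.8]), array([301.2, 146.3]), array([278.7, 195.2])]
```

View pics/w9.png

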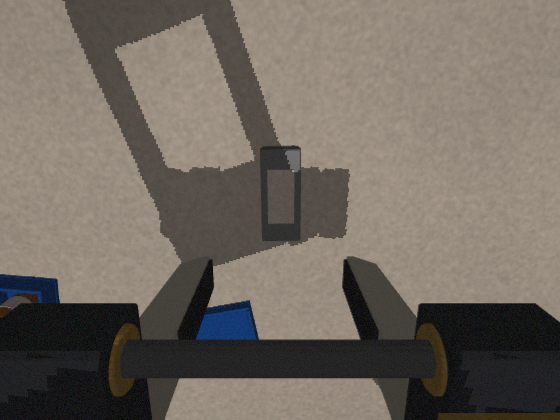

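The box is aligned with the fingers, its top spanning u 261–300 and v 149–240. Grasping it.

>>> arm_command([
  [[0,0.2,-4,0,0,0],[0,0,-4,0,0,0],[0,0,-4,0,0,0],[0,0,-2.5,0,0,0],[0,0,-1.5,0,0,0],[0,0,-0.7,0,0,0],[0,0,-0.2,0,0,0],[0,0,0,0,0,0],[0,0,0,0,0,0]],
])

```text
t: 23.77
tool_pos: [0.4563, 0.2886, 0.0167]
orientation: [-0.221, 3.132, 0.001]
force: [-0.4, 0.4, -0.1]
opening: 0.0651
gripper_force: 0.0
```

>>> arm_command([
  [[0,0,0,0,0,0],[0,0,0,0,0,0],[0,0,0,0,0,0],[0,0,0,0,0,0],[0,0,0,0,0,0],[0,0,0,0,0,0],[0,0,0,0,0,0]],
], gripper=-0.5, squeeze=20)

```text
t: 24.35
tool_pos: [0.4553, 0.2884, 0.0155]
orientation: [-0.222, 3.133, 0.0]
force: [-0.3, 0.1, 2.5]
opening: 0.0357
gripper_force: 20.0
```

>>> arm_command([
  [[0,0,0.7,0,0,0],[0,0,2,0,0,0],[0,0,2.5,0,0,0],[0.9,-0.4,0.8,0,0,-4],[1.8,-0.6,0,0,0,-6.6],[1.8,-0.6,0,0,0,-6.6],[1.8,-0.6,0,0,0,-6.6],[1.8,-0.6,0,0,0,-6.6],[1.8,-0.6,0,0,0,-6.6],[1.8,-0.7,0,0,0,-6.6],[1.8,-0.7,0,0,0,-6.6],[1.8,-0.7,0,0,0,-6.6]],
])

```text
t: 25.35
tool_pos: [0.6087, 0.2328, 0.0752]
orientation: [-1.303, -2.858, 0.001]
force: [0.2, 0.3, -1.1]
opening: 0.0359
gripper_force: 20.0
```

>>> arm_command([
  [[1.8,-0.6,0,0,0,-6.6],[0,0,0,0,0,-6.6],[0,0,0,0,0,-6.6],[0,0,0,0,0,-3],[0,0,0,0,0,0],[0,0,0,0,0,0]],
])

```text
t: 25.85
tool_pos: [0.626, 0.2272, 0.0751]
orientation: [-1.832, -2.552, 0.001]
force: [0.5, -0.9, -1.3]
opening: 0.0356
gripper_force: 20.0
```

```bash
python3 -c "
from m import *
st();c,im=wrist('w10')
for k in blobs(blue(im),800,50000,(150,20,420,330)):
    P=np.array([plane(c,p,.014)[:2]*1000 for p in k[:,0]],np.float32);print([np.round(a,1) for a in cv2.minAreaRect(P)],cv2.boundingRect(k))"
```

```text
t 25.85 tcp [626.  227.2  75.1] yaw 18.6 zax [-0. -0. -1.] open 35.6 grip 20.0 F [ 0.5 -0.9 -1.3] q6 -0.05
[array([622., 247.]), array([63.4, 75.6]), np.float64(18.6)] (230, 143, 102, 114)
```

View pics/w10.png

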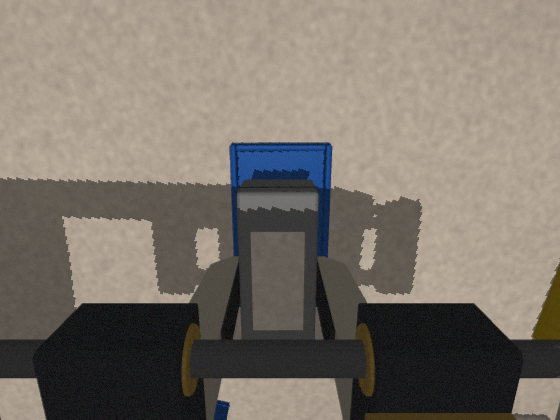

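```bash
python3 -c "
from m import *
d=np.load('w10.npz');c=(d['K'],d['R'],d['t']);y=np.array([-.319,.948])
for u in((279,191),(278,188),(280,339)):
    p=plane(c,u,.0896)[:2]*1000;print(p,(p-[626,227.2])@y)"
```

```text
[612.79084236 270.2914082 ] 45.06437625967981
[611.96453814 271.40164692] 46.38047361048475
[636.92159893 200.30608549] -28.979421012251
```

>>> arm_command([
  [[0.2,0.1,-1.5,0,0,0],[0,0,-1.5,0,0,0],[0,0,-1,0,0,0],[0,0,-0.5,0,0,0],[0,0,-0.3,0,0,0],[0,0,-0.2,0,0,0],[0,0,0,0,0,0],[0,0,0,0,0,0]],
])

```text
t: 26.57
tool_pos: [0.6285, 0.2283, 0.0256]
orientation: [1.835, 2.55, 0.001]
force: [1.5, -0.3, -1.0]
opening: 0.0357
gripper_force: 20.0
```

>>> arm_command([
  [[0.1,-0.2,-0.2,0,0,0],[0,0,-0.2,0,0,0],[0,0,-0.1,0,0,0],[0,0,0,0,0,0],[0,0,0,0,0,0],[0,0,0,0,0,0]],
])

```text
t: 27.07
tool_pos: [0.6292, 0.2263, 0.0202]
orientation: [1.835, 2.55, 0.0]
force: [-0.4, 0.2, -1.2]
opening: 0.0359
gripper_force: 20.0
```

>>> arm_command([
  [[0,0,-0.1,0,0,0],[0,0,0,0,0,0],[0,0,0,0,0,0],[0,0,0,0,0,0]],
])

```text
t: 27.4
tool_pos: [0.6294, 0.2264, 0.0195]
orientation: [1.835, 2.55, 0.001]
force: [0.6, -0.7, 2.5]
opening: 0.036
gripper_force: 20.0
```

Contact. I'll release, rise, back away over empty bench and check from the fixed cameras.

>>> arm_command([
  [[0,0,0,0,0,0],[0,0,0,0,0,0],[0,0,0,0,0,0],[0,0,0,0,0,0],[0,0,0.5,0,0,0],[0,0,2,0,0,0],[0,0,4,0,0,0],[0,0,4,0,0,0],[0,0,4,0,0,0],[0,0,2,0,0,0],[0,0,0,0,0,0]],
], gripper=0.2)

```text
t: 28.32
tool_pos: [0.6327, 0.2273, 0.1929]
orientation: [1.831, 2.544, 0.015]
force: [1.0, 0.6, 0.8]
opening: 0.0559
gripper_force: 0.0
```

>>> arm_command([
  [[-2,0,1,0,0,0],[-3.5,0,1,0,0,0],[-3.5,0,1,0,0,0],[-3.5,0,0,0,0,0],[-3.5,0,0,0,0,0],[-3.5,0,0,0,0,0],[-2,0,0,0,0,0],[0,0,0,0,0,0],[0,0,0,0,0,0]],
])

```text
t: 29.07
tool_pos: [0.4135, 0.2264, 0.2141]
orientation: [1.834, 2.551, 0.001]
force: [0.7, -0.2, 0.9]
opening: 0.0558
gripper_force: 0.0
```

Run:
```python
from m import *
st();a=eyes.read_camera('top');b=eyes.read_camera('side')
A=cv2.resize(a[140:260,70:490],(800,229),interpolation=cv2.INTER_CUBIC);B=cv2.resize(b[125:325,110:410],(540,360),interpolation=cv2.INTER_CUBIC)
o=np.zeros((590,800,3),np.uint8);o[:229]=A;o[230:590,:540]=B;cv2.imwrite('pics/end.png',cv2.convertScaleAbs(o,alpha=1.4))
```

```text
t 29.07 tcp [413.5 226.4 214.1] yaw 18.6 zax [ 0.001  0.    -1.   ] open 55.8 grip 0.0 F [ 0.7 -0.2  0.9] q6 0.07
```

View pics/end.png

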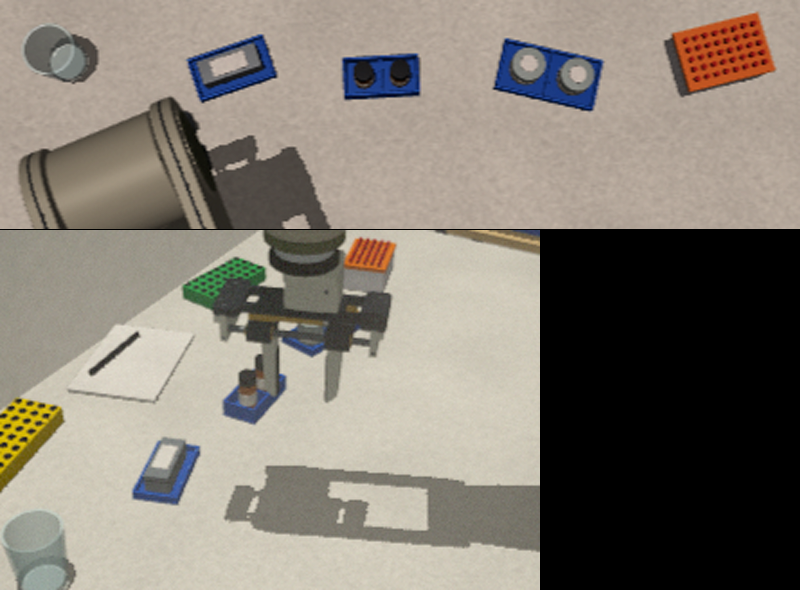

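All five items are upright and centred in their bays, and the beaker and tip box are untouched. Handing in.

```bash
python3 -c "
from plant import ticket
print(ticket.close_job())"
```

```text
the job is handed in; nothing more can be done
None
```

I put both vials in the rack, both tins in the wide tray and the slide box in the long tray, released them all, left the beaker and tip box alone, and handed the job in at about 29 s; the hand-in returned no verdict.

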